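# Refit the return spring of a bench bead grader

## Robot

A 6-joint arm with a two-finger parallel gripper is mounted at the origin on the work surface. World frame = base frame: x ahead of the robot, y to its left, z up, the work surface at z = 0. Lengths are in m, angles in rad, forces in N, time in s.
With the tool pointing down it reaches from about 0.325 to 0.925 m from the base axis. Payload 3.1 kg.
Tool frame: the origin (TCP) lies midway between the tips of the shut fingers; the grasp point (between the pads) lies 19 mm behind it (env.hold_point_z is the distance from the TCP to the grasp point, in m); z points along the fingers, y is the direction in which the jaws open and shut (so a half turn about z gives the same grasp; the last joint's range is limited). The gripper opens to 85 mm and grips with 20 to 120 N. Pads are 22 mm wide; open, the fingers measure 114 mm over their backs; the gripper's body (76 mm by 85 mm) begins 54 mm behind the grasp point. The pads swing forward as they close: fully open they stand 13 mm farther back than shut.
Start: joints at [-1.303, 0.217, 1.613, -0, 1.311, -0.112], TCP at [0.232, -0.58, 0.231] pointing down, gripper open.
Joint ranges: [-2.75, 2.75], [-0.78, 2.1], [0.31, 2.55], [-1.13, 4.27], [0.13, 2.63], [-2.58, 2.58]. Speed limits (rad/s): [2.79, 2.79, 3.14, 3.14, 3.14, 3.14].

## Interface

Orientations are given as a unit quaternion [w, x, y, z].
In Python, from cell import env gives the robot as it stands. Calls block until the motion is done:
- env.goto(position, orientation): joint-space move of the TCP to a pose.
- env.move_linear(position, max_speed=0.15, attitude=None, f_stop=None): straight line of the TCP; attitude=None keeps the orientation; max_speed is the mean speed in m/s. With f_stop (N) it stops when the force on the tool has changed by that much, and returns True; else False.
- env.goto_joints(angles): joint-space move.
- env.grip(opening, squeeze=None): opening from 0.0 (shut) to 1.0 (fully open); squeeze is the grip in N (None keeps the last); returns when the fingers have stopped.
- env.pause(seconds).
- env.ik(position, orientation): joint angles nearest the present ones, or None.
- env.grab_frame(name): name is "side" or "top"; returns (picture, depth): 480x640x3 uint8, red, green, blue; 480x640 float32, m along the optical axis (not along the pixel's ray), 0 where there is no reading.
- env.get_calibration(name): a dict with "mtx" (3x3 intrinsics, pixels), "extrinsics" (4x4, takes a point from camera to world coordinates). Camera axes: x right, y up, looking along -z (the intrinsics and any distortion apply to the point x, -y, -z); pixel columns grow to the right and rows downward; lengths in m; the calibration is good to about 2 mm. A picture is of the moment at which its call begins. get_calibration takes no time and is no camera call.
A pose or a line that the arm cannot do raises env.IKError and nothing moves.
- env.finish_job(): hands the job in, once; it reports no verdict.
Readings, each from a call of its own:
- env.current_t(): time.
- env.current_qpos(): joint angles.
- env.current_dq(): joint speeds.
- env.current_effort(): joint torques, N m.
- env.current_eef_pos(): TCP position.
- env.current_orientation(): TCP orientation.
- env.current_wrist_force(): force on the tool from outside, world axes, zero at the start.
- env.current_moment(): the same for the moment, N m.
- env.current_finger_gap(): opening from 0.0 (shut) to 1.0 (fully open).
Only numpy, scipy, OpenCV 4.12 (cv2) and the standard library are available. Lean on these libraries where they do the work, as an engineer would, in place of code of your own. Each camera call takes 0.05 s, during which the arm holds its last target. There are 200 camera calls.

## Task

The return spring of the bead grader is off. Take it from its orange nest, drop its hook down through the hole in the sieve deck's lug, then stretch the spring along the slot and slip its eye down over the head of the brass anchor post into the groove, so that the spring draws the deck onto its cam. Feel for the post, whose setting in the slot is not known; do not overstretch the spring or lean hard on the machine, leave the dishes and the magnifier where they are, and let go at the end.

Things in the scene. Friction and masses are not known exactly. Their poses are not given: they have to be found in the camera images.
- spring: Steel tension spring, 140 mm long, 0.1 kg, stiff in bending: brass hook fitting 20 x 14 x 14, 48 mm of coils 12 thick, brass eye fitting 24 x 14 x 14; hook and eye of 2.4 mm wire. Origin: centre of the hook fitting, on the spring's axis. x runs along the axis to the eye; z is up in the nest (the hook's leg points to -z).
- hook_tip (a point): Foot of the hook's straight leg: 26 mm behind the spring's origin (-x) and 20.5 mm below the axis. Here the wire turns 3.5 mm toward the eye, so the foot measures 5.9 mm along x and its middle lies 1.75 mm toward the eye from this point; drawn tight, this toe catches under the lug. Same axes as the spring.
- stretch (a joint): Stretch of the spring in m, 0 when slack with its coils closed. It starts to open at 4 N and takes 0.25 N more per mm. Fitted, it is 9 to 36 mm depending on the post's setting; getting the eye over the head takes 4 mm more; beyond 45 mm it is spoilt. The eye and the eye fitting move with it.
- eye_fitting (a point): Centre of the square eye fitting (24 mm along x, 14 wide, 14 high), on the axis, 70 mm from the spring's origin plus the stretch: the place to grip the spring. Its side faces are vertical. In the nest the axis is 33 mm above the bench.
- eye (a point): Centre of the eye, a closed ring lying flat (axis z), 12.4 mm inside and 17.2 mm outside, 24 mm beyond the centre of the eye fitting, level with the spring's axis.
- nest: Orange plastic nest, fixed to the bench: base 150 x 60 x 4, a narrow rib (9 mm wide, top 26 mm high) under each fitting, and cheeks to 36 mm high only beside the hook fitting. Its x axis lies along the spring as it rests. Origin on the bench under the hook fitting.
- grader: Bench bead grader, fixed: green base 220 (x) x 430 (y), dark flat top 55 mm above the bench. Origin on the bench, z up; +y runs along the spring's line from the lug to the post. The cam, 24 mm in radius, stands at x = 55, y = 38 mm, top at 88.
- slot (a point): Middle of the slot in the grader's top, at x = -55, y = 149, z = 55 mm in its frame. The brass post stands in it, clamped anywhere up to 13 mm to either side along y; its place is NOT measured. Heights above the bench: collar 14 mm thick up to 75.5, groove 5 mm thick from 75.5 to 83, head 8.6 mm thick from 83 to 87.8, the top 1 mm chamfered.
- deck: Sieve deck, an open aluminium tray 170 x 175 with beads, walls to 114 mm above the bench; slides freely (1.5 N of friction) along the grader's y. Axes of the grader, and its origin too when the roller is on the cam; at the start it stands 4 to 14 mm off, toward -y. Pulling the hooked spring to +y draws it onto the cam, a firm stop.
- lug_hole (a point): Centre of the 9 mm round hole in the deck's flat steel lug, at the lug's top face, 79 mm above the bench. The lug is 3 mm thick, 26 mm wide, ends 10.5 mm beyond the hole toward the post; free space of 21 mm below it. At x = -55 mm in the grader's frame and, with the deck on the cam, y = 0.
- dish_amber: Clear dish of amber beads, 90 mm across, 34 high, loose. Origin under its centre. Leave alone.
- dish_blue: Clear dish of blue beads, 90 mm across, 34 high, loose. Origin under its centre. Leave alone.
- magnifier: Black hand magnifier lying flat, lens ring 92 mm across, 10 high, handle 110 mm to its -y. Origin under the lens centre. Leave alone.

How it is judged:
On the way, in this order (a step that is already met when the one before it is completed fails the run):
1. the hook hangs down through the lug's hole (horizontal distance between hook_tip and lug_hole below 0.006 m and z of hook_tip in the frame of lug_hole below -0.0055 m), for 0.2 s.
2. with the hook in the hole, the spring is stretched by more than 5 mm (value of joint stretch above 0.005 m and horizontal distance between hook_tip and lug_hole below 0.006 m and z of hook_tip in the frame of lug_hole below -0.004 m), for 0.1 s.
At the end, for the whole second after the job is handed in: Hook through the lug's hole (tip within 6 mm of its centre, over 4 mm below the lug's top); eye round the post under its head (centre within 6 mm of the slot's line, 74 to 83.8 mm above the bench); stretch over 6 mm; deck within 1.5 mm of its cam; all at rest (horizontal distance between hook_tip and lug_hole below 0.006 m and z of hook_tip in the frame of lug_hole below -0.004 m and x of eye in the frame of grader between -0.061 and -0.049 m and z of eye in the frame of grader between 0.074 and 0.0838 m and value of joint stretch above 0.006 m and y of deck in the frame of grader above -0.0015 m and linear speed of spring below 0.02 m/s); the robot touches nothing.
It fails at once if the spring is stretched by more than 45 mm (value of joint stretch above 0.045 m).
It fails at once if the spring bears on the grader (lug, deck, post) with more than 40 N in all (contact force between spring and grader above 40 N).
It fails at once if the robot presses on the grader with more than 15 N (contact force between any of the arm, the fingers and grader above 15 N).
It fails at once if a dish or the magnifier is moved by more than 15 mm (distance of any of dish_amber, dish_blue, magnifier from where it was at the start of the episode above 0.015 m).
It also fails if it takes over 61 s, if anything falls off the work surface, if the arm or the gripper's body presses on something with over 40 N, if the wrist force passes 120 N, or if a joint passes its speed limit or range.

## Working session

There is one attempt and no reset: what is moved stays moved. The work goes in short steps, each a Python script; the robot and the scene stay as the last script left them, time stands still between calls to the robot, and variables do not carry over. Pictures are saved under pics/ and viewed, about 8 in all and at most 12, crops included, and the job is handed in when it is done.

```bash
ls; mkdir -p pics
python3 - <<'E'
from cell import env
import cv2,numpy as np
for n in("top","side"):
    p,d=env.grab_frame(n); cv2.imwrite(f"pics/{n}0.png",p[:,:,::-1]); np.savez(f"pics/{n}0.npz",p=p,d=d)
    c=env.get_calibration(n); print(n,np.round(c["mtx"],2).tolist(),np.round(c["extrinsics"],4).tolist(),c.keys())
print(env.current_t(),env.current_orientation(),env.hold_point_z)
E
```

```text
pics
top [[601.07, 0.0, 329.46], [0.0, 601.07, 230.74], [0.0, 0.0, 1.0]] [[-0.0138, 0.9848, -0.173, 0.3822], [-0.9998, -0.0106, 0.0195, 0.1248], [0.0174, 0.1732, 0.9847, 1.2523], [0.0, 0.0, 0.0, 1.0]] dict_keys(['mtx', 'extrinsics'])
side [[469.21, 0.0, 321.2], [0.0, 469.21, 239.63], [0.0, 0.0, 1.0]] [[-0.846, 0.3162, -0.4292, 0.1751], [-0.5326, -0.4664, 0.7062, 0.7868], [0.0231, 0.8261, 0.563, 0.5865], [0.0, 0.0, 0.0, 1.0]] dict_keys(['mtx', 'extrinsics'])
0.1 [-1.09374941e-03  9.82026275e-01  1.88741066e-01 -9.59505200e-05] 0.0187
```

View pics/top0.png

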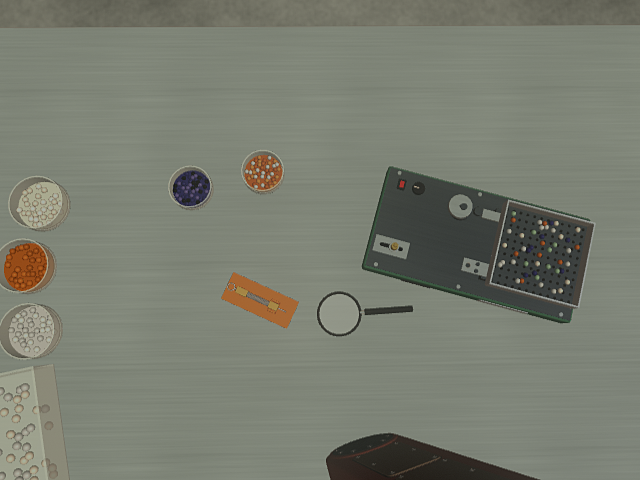

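View pics/side0.png

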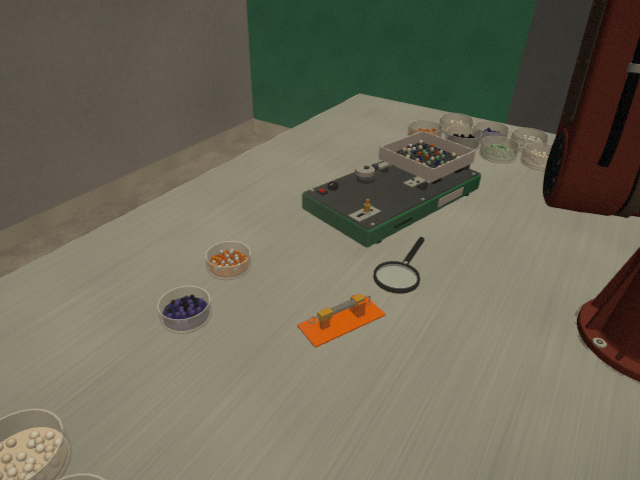

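The top view shows the nest around (260,300), the post at about (394,246), the lug plate at (475,267) and the deck at the right. The side view confirms this layout. I'll enlarge the nest and lug areas next.

Run:
```python
import cv2,numpy as np
p=cv2.imread("pics/top0.png")
a=cv2.resize(p[265:335,215:305],None,fx=7,fy=7,interpolation=cv2.INTER_CUBIC)   # 630x490
cv2.imwrite("pics/nest.png",a)
b=cv2.resize(p[160:328,355:600],None,fx=3.2,fy=3.2,interpolation=cv2.INTER_CUBIC)
cv2.imwrite("pics/grader.png",b)
```

```text
(no output)
```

View pics/nest.png

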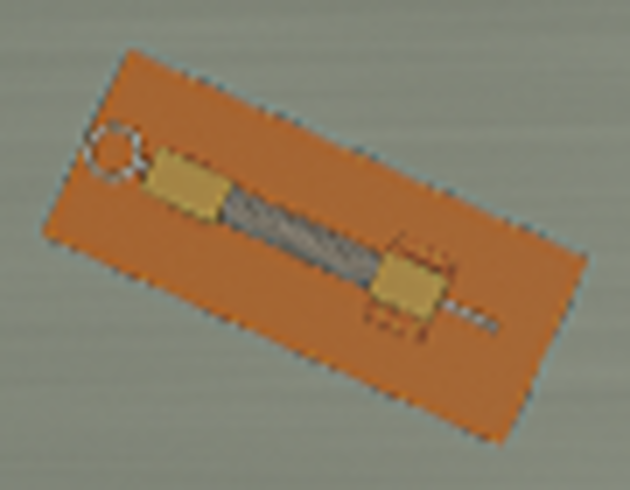

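View pics/grader.png

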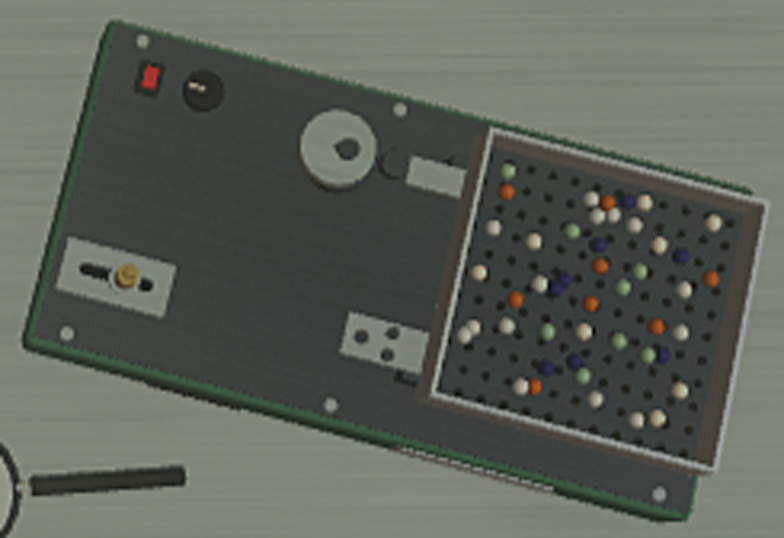

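The spring's eye points left, with the ring at crop (115,152), the eye fitting at (188,186) and the hook foot at (496,328). In the grader crop, the lug hole is at (361,337) and the post head at (126,272).

```bash
cat > h.py <<'E'
import numpy as np, cv2
from scipy.optimize import least_squares
from cell import env
def ray(cam,u,v,z):
    c=env.get_calibration(cam);K=c["mtx"];E=c["extrinsics"]
    d=E[:3,:3]@np.array([(u-K[0,2])/K[0,0],-(v-K[1,2])/K[1,1],-1.]);o=E[:3,3]
    return (o+d*(z-o[2])/d[2])
def crop(pts,f,u0,v0,z,cam="top"):
    return np.array([ray(cam,(u+.5)/f-.5+u0,(v+.5)/f-.5+v0,z) for u,v in pts])
def proj(cam,P):
    c=env.get_calibration(cam);K=c["mtx"];E=c["extrinsics"]
    q=E[:3,:3].T@(np.asarray(P)-E[:3,3]); return K[0,2]+K[0,0]*q[0]/-q[2], K[1,2]-K[1,1]*q[1]/-q[2]
E
python3 - <<'E'
from h import *
n=crop([(133,48),(588,258),(502,445),(45,235)],7,215,265,.004)[:,:2]
print("nest",n.round(4).tolist(),[np.linalg.norm(n[i]-n[i-1]).round(4) for i in range(4)])
ax=(n[0]-n[1]+n[3]-n[2]);yaw=np.arctan2(ax[1],ax[0]);print("nest yaw",np.degrees(yaw),"ctr",n.mean(0))
s=lambda p,z:crop([p],7,215,265,z)[0]
ef=s((188,186),.040);hf=s((409,287),.040);eye=s((115,152),.033);hk=s((496,328),.033)
for k,v in dict(ef=ef,hf=hf,eye=eye,hk=hk).items(): 
    d=v[:2]-n.mean(0);print(k,v.round(4),"in nest",(d@[np.cos(yaw),np.sin(yaw)]).round(4),(d@[-np.sin(yaw),np.cos(yaw)]).round(4))
d=eye-hk;print("spring yaw",np.degrees(np.arctan2(d[1],d[0])),np.linalg.norm(d))
g=crop([(110,22),(25,345),(690,515)],3.2,355,160,.055)[:,:2]
print("grader",g.round(4).tolist(),np.linalg.norm(g[0]-g[1]),np.linalg.norm(g[2]-g[1]))
gy=g[1]-g[2];a=np.arctan2(gy[1],gy[0])-np.pi/2;o=(g[0]+g[2])/2
print("yaw",np.degrees(a),"org",o)
R=np.array([[np.cos(a),-np.sin(a)],[np.sin(a),np.cos(a)]])
for k,p,z in(("lug",(361,337),.079),("post",(126,272),.0878),("screwplate1",(115,277),.055),("cam",(338,148),.088)):
    w=crop([p],3.2,355,160,z)[0];print(k,w.round(4),"in grader",(R.T@(w[:2]-o)).round(4))
E
```

```text
nest [[0.5178, 0.3006], [0.454, 0.1659], [0.3999, 0.1913], [0.4628, 0.3257]] [np.float64(0.0604), np.float64(0.149), np.float64(0.0598), np.float64(0.1484)]
nest yaw 64.79311071771464 ctr [0.45864835 0.24585672]
ef [0.474  0.2792 0.04  ] in nest 0.0367 0.0003
hf [0.4444 0.2159 0.04  ] in nest -0.0332 0.0001
eye [0.4846 0.3013 0.033 ] in nest 0.0612 0.0001
hk [0.4327 0.1914 0.033 ] in nest -0.0603 0.0003
spring yaw 64.72733629718194 0.12145415072121352
grader [[0.7259, -0.0238], [0.5171, 0.036], [0.4064, -0.3744]] 0.21711960182461118 0.42509914433178864
yaw -15.104478920816913 org [ 0.56612121 -0.19912007]
lug [ 0.5169 -0.1695  0.079 ] in grader [-0.0552  0.0158]
post [ 0.5577 -0.0247  0.0878] in grader [-0.0536  0.1662]
screwplate1 [ 0.5595 -0.0218  0.055 ] in grader [-0.0526  0.1695]
cam [ 0.6341 -0.1592  0.088 ] in grader [0.0552 0.0563]
```

```bash
cat >> h.py <<'E'
def Q(deg): t=np.radians(deg)/2; return np.array([0,np.cos(t),np.sin(t),0])
SY=64.75; GY=74.9
def rep(s): print(s,"t %.1f"%env.current_t(),env.current_eef_pos().round(4),"F",np.round(env.current_wrist_force(),2),"gap %.3f"%env.current_finger_gap())
E
python3 - <<'E'
from h import *
for off in(0,-180):
    for p,y in(((.474,.279,.15),SY),((.557,-.05,.15),GY)):
        j=env.ik(p,Q(y+off)); print(off,None if j is None else np.round(j,2))
off=0 if abs(env.ik((.557,-.05,.15),Q(GY))[5])<abs(env.ik((.557,-.05,.15),Q(GY-180))[5]) else -180
print("off",off)
env.grip(.5,60); env.goto((.4735,.2785,.12),Q(SY+off)); rep("above")
env.move_linear((.4735,.2785,.016),.1); rep("down")
env.grip(0.,60); rep("grip")
env.move_linear((.4735,.2785,.15),.1); rep("up")
for n in("top","side"):
    p,d=env.grab_frame(n); cv2.imwrite(f"pics/{n}1.png",p[:,:,::-1])
a=cv2.imread("pics/top1.png")[230:350,180:340];b=cv2.imread("pics/side1.png")[180:345,240:460]
a=cv2.resize(a,(440,330),interpolation=2);b=cv2.resize(b,(440,330),interpolation=2)
cv2.imwrite("pics/c1.png",np.hstack([a,b])[:, :800] if 0 else cv2.resize(np.hstack([a,b]),(800,300)))
E
```

```text
0 [ 0.4   0.14  1.86 -0.    1.14  0.85]
0 [-0.22  0.16  1.84 -0.    1.14  0.05]
-180 [ 0.4   0.14  1.86 -0.    1.14 -2.3 ]
-180 NoneTraceback (most recent call last):
  File "<stdin>", line 5, in <module>
TypeError: 'NoneType' object is not subscriptable
```

Run:
```python
from h import *
env.grip(.5,60); env.goto((.4735,.2785,.12),Q(SY)); rep("above")
env.move_linear((.4735,.2785,.016),.1); rep("down")
env.grip(0.,60); rep("grip")
env.move_linear((.4735,.2785,.15),.15); rep("up")
for n in("top","side"):
    p,d=env.grab_frame(n); cv2.imwrite(f"pics/{n}1.png",p[:,:,::-1])
a=cv2.imread("pics/top1.png")[230:350,180:340];b=cv2.imread("pics/side1.png")[180:300,280:440]
cv2.imwrite("pics/c1.png",cv2.resize(np.hstack([a,b]),(800,300),interpolation=2))
```

```text
above t 3.7 [0.4741 0.2779 0.1201] F [-0.06 -0.42 -1.14] gap 0.502
down t 4.9 [0.4743 0.2788 0.0168] F [ 0.29 -0.34 -0.27] gap 0.498
grip t 5.3 [0.4742 0.2789 0.0169] F [-0.63 -0.08  4.39] gap 0.145
up t 6.3 [0.4725 0.278  0.1486] F [ 0.38 -0.39 -1.98] gap 0.151
```

View pics/c1.png

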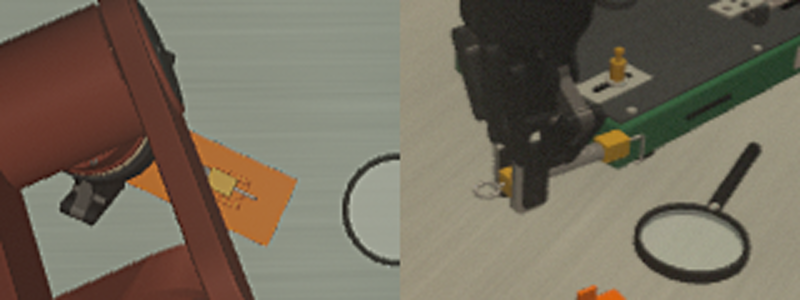

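The spring is held level, with the hook visible at (640,145) in the side half. Next I hover over the lug and compare the hook with the hole.

```bash
cat >> h.py <<'E'
DZ=.0161
def u(): a=np.radians(GY); return np.array([np.cos(a),np.sin(a),0])
def v(): a=np.radians(GY); return np.array([np.sin(a),-np.cos(a),0])   # grader +x
E
python3 - <<'E'
from h import *
hole=np.array([.5169,-.1695,.079])
T=hole+94.25e-3*u(); T[2]=.079+.0205+.012-DZ
env.goto(T+[0,0,.08],Q(GY)); rep("over")
env.move_linear(T,.12); env.pause(.3); rep("hover"); print(T)
tcp=env.current_eef_pos(); tip=tcp-96e-3*u(); tip[2]=tcp[2]+DZ-.0205
print("pred tip",tip, "tip px",[np.round(proj(c,tip),1) for c in("top","side")],"hole px",[np.round(proj(c,hole),1) for c in("top","side")])
q=env.current_orientation();print(q,Q(GY))
for n in("top","side"):
    p,d=env.grab_frame(n); cv2.imwrite(f"pics/{n}2.png",p[:,:,::-1])
def c(n,f,w=40,h=60):
    x,y=map(int,proj(n,hole)); print(n,x-w//2,y-h//2)
    return cv2.resize(cv2.imread(f"pics/{n}2.png")[y-h//2:y+h//2,x-w//2:x+w//2],None,fx=f,fy=f,interpolation=2)
cv2.imwrite("pics/c2.png",np.hstack([c("top",10),c("side",10)]))
E
```

```text
over t 7.8 [ 0.5413 -0.0776  0.1751] F [ 0.71 -0.35 -1.33] gap 0.145
hover t 8.9 [ 0.542  -0.0787  0.0962] F [ 0.9   0.04 -0.71] gap 0.153
[ 0.54145255 -0.0785042   0.0954    ]
pred tip [ 0.51701424 -0.17137731  0.09181515] tip px [array([470. , 264.2]), array([410.4, 177.3])] hole px [array([467.5, 265. ]), array([409.5, 182.5])]
[5.93459587e-04 7.93907772e-01 6.08037737e-01 4.56172502e-04] [0.         0.79388428 0.60806887 0.        ]
top 447 234
side 389 152
```

View pics/c2.png

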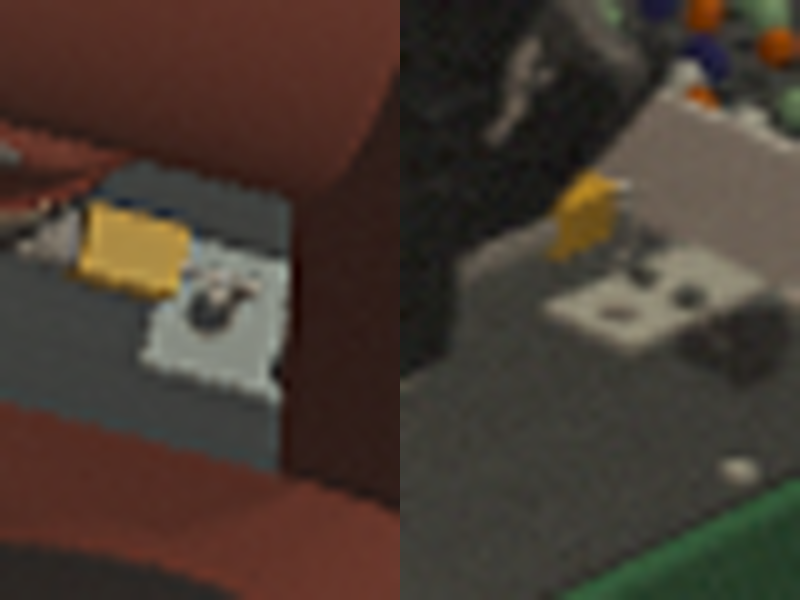

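Run:
```python
from h import *
tcp=np.array([.542,-.0787,.0962]);ax=tcp+[0,0,DZ]
for nm,d,z in(("wire end",-97.2,0),("hookfit top ctr",-70,.007),("fit back edge",-80,.007),("fit front edge",-60,.007)):
    for s in(-.007,0,.007):
        P=ax+d*1e-3*u()+s*v();P[2]+=z; a=proj("top",P); b=proj("side",P)
        print(nm,s,"top crop",np.round([(a[0]-447)*10+4.5,(a[1]-234)*10+4.5]),"side crop",np.round([(b[0]-389)*10+404.5,(b[1]-152)*10+4.5]))
for k in range(5): print(env.current_eef_pos().round(4)); env.pause(.02)
```

```text
wire end -0.007 top crop [260. 330.] side crop [658. 187.]
wire end 0 top crop [268. 295.] side crop [634. 177.]
wire end 0.007 top crop [275. 260.] side crop [610. 167.]
hookfit top ctr -0.007 top crop [130. 291.] side crop [588. 193.]
hookfit top ctr 0 top crop [138. 255.] side crop [563. 183.]
hookfit top ctr 0.007 top crop [145. 220.] side crop [539. 172.]
fit back edge -0.007 top crop [181. 304.] side crop [615. 180.]
fit back edge 0 top crop [189. 268.] side crop [591. 170.]
fit back edge 0.007 top crop [196. 233.] side crop [567. 160.]
fit front edge -0.007 top crop [ 79. 278.] side crop [560. 205.]
fit front edge 0 top crop [ 87. 242.] side crop [536. 195.]
fit front edge 0.007 top crop [ 94. 207.] side crop [512. 185.]
[ 0.5417 -0.0786  0.0959]
[ 0.5417 -0.0786  0.0958]
[ 0.5416 -0.0786  0.0958]
[ 0.5416 -0.0786  0.0957]
[ 0.5416 -0.0786  0.0957]
```

Run:
```python
import cv2,numpy as np
a=cv2.imread("pics/top2.png")[250:276,452:482]; a=cv2.convertScaleAbs(a,alpha=1.3)
cv2.imwrite("pics/c3.png",cv2.resize(a,None,fx=20,fy=20,interpolation=2))
```

```text
(no output)
```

View pics/c3.png

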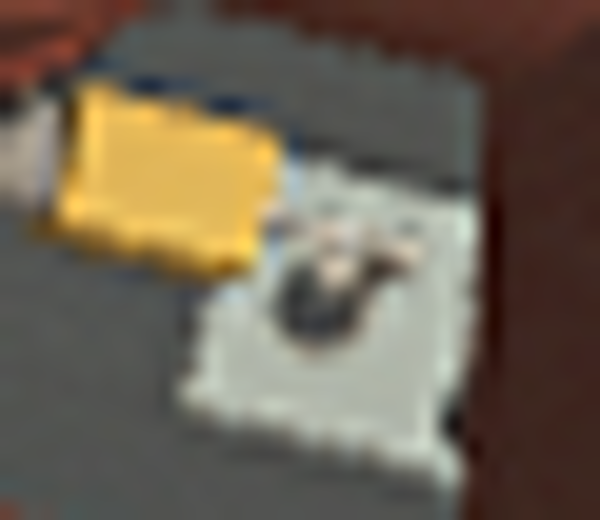

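Run:
```python
from h import *
g=cv2.cvtColor(cv2.imread("pics/top0.png"),6).astype(float)
print(g[259:271,460:474].astype(int))
w=g[261:269,464:472]; m=np.clip(w.max()-30-w,0,None); Y,X=np.mgrid[261:269,464:472]
# connected dark blob in the plate
bg=np.median(np.sort(w.ravel())[-25:]); m=np.clip(bg-15-w,0,None)
c=(m*X).sum()/m.sum(),(m*Y).sum()/m.sum(); print("hole px",c,ray("top",*c,.079).round(4))
# post head centroid (brass) top0
p=cv2.imread("pics/top0.png").astype(float);s=(p[:,:,2]-p[:,:,0])[238:254,385:405];m=np.clip(s-30,0,None);Y,X=np.mgrid[238:254,385:405]
c=(m*X).sum()/m.sum(),(m*Y).sum()/m.sum();print("post px",c,ray("top",*c,.083).round(4)); print(s.astype(int))
```

```text
[[ 60  60  57  72 140 133 133 130 133 128 129 107  87  67]
 [ 61  60  56  92 137 131 131 131 131 130 133 130 129 128]
 [ 61  58  56 114 134 130 130 129 131 131 131 131 131 130]
 [ 61  59  56 136 133 133 134 125 128 131 131 128 129 129]
 [ 60  58  72 141 134 134  89  74  76  95 135 128 128 128]
 [ 60  55  74 138 134 120  53  54  55  60 122 131 128 128]
 [ 60  58 111 136 133  95  48  55  56  52 115 133 129 128]
 [ 60  56 116 132 131 125  62  50  49  68 122 132 130 130]
 [ 59  73 133 130 129 132 120  93  98 117 131 129 128 129]
 [ 58  76 137 130 128 129 130 125 125 128 128 127 128 131]
 [ 60 119 140 133 130 128 129 129 129 127 127 127 128 131]
 [ 58  80  99 125 124 138 136 131 130 129 127 127 129 133]]
hole px (np.float64(467.4041170097508), np.float64(264.79956663055253)) [ 0.5173 -0.1694  0.079 ]
post px (np.float64(394.4279891304348), np.float64(245.67459239130434)) [ 0.5564 -0.026   0.083 ]
[[ 5  5  4  5  4  5  6  3  4  0 -2 -1 -1 -2 -1  0 -1 -1 -1 -1]
 [ 4  5  5  6  5  5  4  5  5  5  5  4  1  0 -1 -2 -1  0 -2 -1]
 [ 4  5  5  5  5  5  5  5  5  5  4  4  5  5  4  3 -1  0 -2 -1]
 [ 5  4  5  5  5  5  4  2  0 -2  0  0  4  4  5  4  5  5  3  3]
 [ 4  5  5  5  3  5  9 -3 28 41 39 27 -3  1  5  4  4  5  5  5]
 [ 2  3  3  4  3  6  3 41 68 66 75 69 27 -2  3  3  5  5  5  4]
 [ 1  2  2  3  5  2 20 76 74 69 74 75 69 28  0  3  4  6  4  4]
 [ 2  3  0  2  8  8 39 80 54 66 72 74 78 33 -1  3  4  4  4  3]
 [ 0  3  2  1  2 10 46 79 68 60 66 58 77 18 -1  4  5  6  5  4]
 [ 5  4  4  1  0 11 36 62 74 70 66 72 80  0 -2  2  4  5  5  5]
 [ 4  5  4  5  9  2 35 39 71 76 76 65 48 -4 -1  1  0  1  5  5]
 [ 4  3  4  4 10 -4 13 32 47 53 58 36  9 -8  0  1  1  1  5  4]
 [ 3  4  4  5  5  5  2  2 12 11  0  2  2  1  1  0  0  3  5  5]
 [ 4  5  6  4  4  5  6  5  9 10 11 -8  5  5  5  4  4  5  4  5]
 [ 5  5  4  4  4  4  5  4  4  5  8  0  5  5  5  4  3  6  5  4]
 [ 2  4  5  4  5  4  5  4  5  4  5  4  5  5  5  4  4  4  3  5]]
```

Run:
```python
from h import *
p=cv2.imread("pics/top2.png").astype(float);s=(p[:,:,2]-p[:,:,0])
y0,y1,x0,x1=251,266,451,468
m=np.clip(s[y0:y1,x0:x1],0,90); g=p[y0:y1,x0:x1,1]; m[(g<70)]*=.0; m[m<40]=0
print(m.astype(int))
Y,X=np.mgrid[y0:y1,x0:x1];c=(m*X).sum()/m.sum(),(m*Y).sum()/m.sum()
tcp=np.array([.5418,-.0787,.096]);P=tcp-70e-3*u();P[2]+=DZ+.0065
print(c,proj("top",P),"offset",(ray("top",*c,P[2])-P).round(4), "along/across",((ray("top",*c,P[2])-P)@u()).round(4),((ray("top",*c,P[2])-P)@v()).round(4))
```

```text
[[ 0  0  0  0  0  0  0  0  0  0  0  0  0  0  0  0  0]
 [ 0  0  0  0  0  0  0  0  0  0  0  0  0  0  0  0  0]
 [ 0  0  0  0  0  0  0  0  0  0  0  0  0  0  0  0  0]
 [54  0  0  0  0 72 64  0  0  0  0  0  0  0  0  0  0]
 [ 0  0  0  0  0 90 90 90 90 71 62  0  0  0  0  0  0]
 [ 0  0  0  0  0 90 90 90 90 90 90 90 90 74  0  0  0]
 [ 0  0  0  0 54 90 90 90 90 90 90 90 90 90 90  0  0]
 [ 0  0  0  0 83 90 90 90 90 90 90 90 90 90 90  0  0]
 [ 0  0  0  0 90 90 90 90 90 90 90 90 90 90 88  0  0]
 [ 0  0  0  0 90 90 90 90 90 90 90 90 90 90 44  0  0]
 [ 0  0  0  0 77 83 90 90 90 90 90 90 90 90  0  0  0]
 [ 0  0  0  0  0  0  0 78 72 83 90 90 90 90  0  0  0]
 [ 0  0  0  0  0  0  0  0  0  0  0 79 76 50  0  0  0]
 [ 0  0  0  0  0  0  0  0  0  0  0  0  0  0  0  0  0]
 [ 0  0  0  0  0  0  0  0  0  0  0  0  0  0  0  0  0]]
(np.float64(459.8587699316629), np.float64(258.5882687927107)) (np.float64(460.2354361067691), np.float64(259.2239374983575)) offset [0.0012 0.0007 0.    ] along/across 0.001 0.001
```

Run:
```python
from h import *
hole=np.array([.5173,-.1694,0]); base=hole+(94.25e-3-1.0e-3)*u()-1.0e-3*v()
zt=lambda tip: tip+.0205-DZ           # tcp z for a tip height
offs=[(0,0)]+[(1.5*np.cos(a),1.5*np.sin(a)) for a in np.arange(0,6.28,np.pi/3)]+[(3*np.cos(a),3*np.sin(a)) for a in np.arange(0,6.28,np.pi/4)]
env.move_linear(base+[0,0,zt(.083)],.05); env.pause(.2); rep("pre")
for i,(a,b) in enumerate(offs[:8]):
    T=base+a*1e-3*u()+b*1e-3*v()
    if i: env.move_linear(T+[0,0,zt(.082)],.05)
    hit=env.move_linear(T+[0,0,zt(.0705)],.03,f_stop=3); z=env.current_eef_pos()[2]
    rep(f"try {a:.1f} {b:.1f} hit {hit} tip {z-zt(0):.4f}")
    if z<zt(.074): break
    if hit: env.move_linear(T+[0,0,zt(.082)],.05)
p,d=env.grab_frame("top"); cv2.imwrite("pics/top3.png",p[:,:,::-1])
p,d=env.grab_frame("side"); cv2.imwrite("pics/side3.png",p[:,:,::-1])
```

```text
pre t 9.6 [ 0.5408 -0.0791  0.0875] F [ 0.17 -0.37 -0.83] gap 0.150
try 0.0 0.0 hit False tip 0.0702 t 10.2 [ 0.5404 -0.0791  0.0746] F [ 0.09 -0.35 -0.84] gap 0.154
```

It went in at the first try without contact. I'll wait out step 1, drop to head height and pull in small steps, reading the force.

Run:
```python
from h import *
env.pause(.25)
hole=np.array([.5173,-.1694,0]); base=hole+(94.25e-3-1.0e-3)*u()-1.0e-3*v()
z=.085-DZ
env.move_linear(base+[0,0,z],.05); env.pause(.15); rep("lowered"); F0=np.array(env.current_wrist_force())
for s in (2,4,6,8,9,10,11,12,13):
    env.move_linear(base+s*1e-3*u()+[0,0,z],.04); env.pause(.08)
    F=np.mean([env.current_wrist_force() for _ in range(3)],0)-F0
    print(s,"actual %.2f"%((env.current_eef_pos()-base)@u()*1e3),"Fu %.2f Fv %.2f Fz %.2f"%(F@u(),F@v(),F[2]))
    if abs(F@u())>10: break
print(env.current_t())
```

```text
lowered t 10.9 [ 0.5406 -0.0791  0.0688] F [ 0.24 -0.59 -0.37] gap 0.146
2 actual 2.05 Fu 1.00 Fv -0.70 Fz 0.09
4 actual 4.06 Fu 1.87 Fv -1.10 Fz -0.34
6 actual 5.95 Fu 0.48 Fv -0.54 Fz -1.54
8 actual 7.99 Fu -0.26 Fv -0.07 Fz -0.50
9 actual 9.00 Fu -0.11 Fv 1.02 Fz -0.38
10 actual 9.78 Fu -1.54 Fv -0.80 Fz -1.10
11 actual 10.73 Fu -3.37 Fv 0.80 Fz -0.32
12 actual 11.95 Fu -4.43 Fv -0.02 Fz -0.86
13 actual 12.95 Fu -4.34 Fv -0.17 Fz -1.16
13.95
```

Run:
```python
from h import *
hole=np.array([.5173,-.1694,0]); base=hole+(94.25e-3-1.0e-3)*u()-1.0e-3*v()
z=.085-DZ; prev=None
for s in np.arange(14,28,.75):
    hit=env.move_linear(base+s*1e-3*u()+[0,0,z],.03,f_stop=4); env.pause(.08)
    F=np.mean([env.current_wrist_force() for _ in range(3)],0)
    print(s,hit,"actual %.2f"%((env.current_eef_pos()-base)@u()*1e3),"Fu %.2f Fv %.2f Fz %.2f"%(F@u(),F@v(),F[2]))
    if hit or F@u()<-(5+.25*(s-12)+3.): break
print(env.current_t())
p,d=env.grab_frame("side"); cv2.imwrite("pics/side4.png",p[:,:,::-1])
cv2.imwrite("pics/c4.png",cv2.resize(p[150:250,320:450,::-1],None,fx=6,fy=6,interpolation=2))
```

```text
14.0 False actual 13.93 Fu -4.77 Fv -0.11 Fz -1.75
14.75 False actual 14.63 Fu -5.73 Fv 0.34 Fz -1.41
15.5 False actual 15.31 Fu -5.52 Fv 0.07 Fz -1.08
16.25 False actual 15.99 Fu -4.95 Fv 0.67 Fz -1.50
17.0 False actual 16.69 Fu -5.53 Fv 0.50 Fz -0.88
17.75 False actual 17.40 Fu -5.23 Fv 0.79 Fz -1.64
18.5 False actual 17.72 Fu -6.22 Fv 0.40 Fz -1.70
19.25 False actual 17.86 Fu -9.13 Fv 0.47 Fz -1.67
20.0 False actual 18.00 Fu -10.26 Fv 0.52 Fz -0.91
16.95
```

View pics/c4.png

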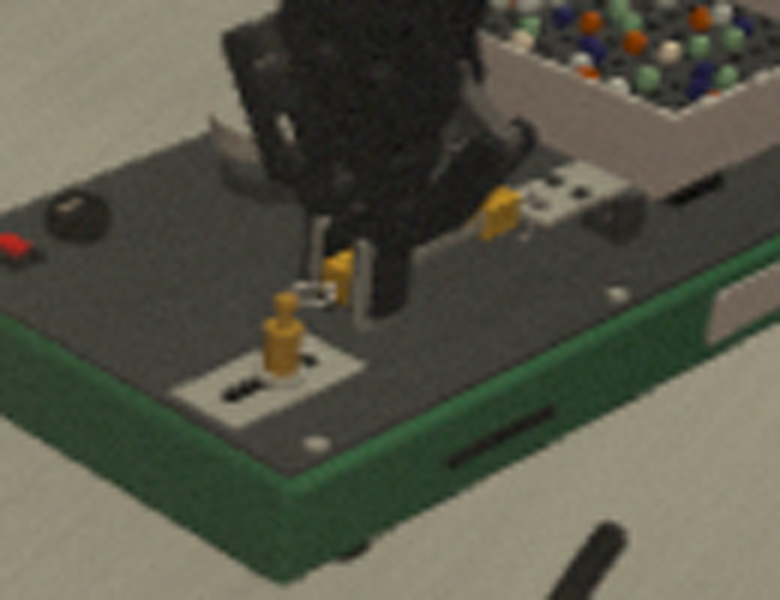

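Contact was felt at 17.65 mm. The picture shows the ring touching the post head at (295,292) and the hook in the lug at (530,200). So the eye goes over the head at 17.65 + 12.9 ≈ 30.5 mm.

```bash
cat >> h.py <<'E'
base=np.array([.5173,-.1694,0])+(94.25e-3-1.0e-3)*u()-1.0e-3*v()
def at(s,b,axis): return base+s*1e-3*u()+b*1e-3*v()+np.array([0,0,axis-DZ])
def st(k):
    env.pause(.1);e=env.current_eef_pos()-base;F=np.mean([env.current_wrist_force() for _ in range(3)],0)
    print(k,"t %.1f s %.2f b %.2f axis %.4f"%(env.current_t(),e@u()*1e3,e@v()*1e3,e[2]+DZ),"Fu %.2f Fv %.2f Fz %.2f"%(F@u(),F@v(),F[2])); return e@u()*1e3,e@v()*1e3,e[2]+DZ
E
python3 - <<'E'
from h import *
env.move_linear(at(14,0,.085),.05); env.move_linear(at(14,0,.0925),.05); st("raised")
env.move_linear(at(31,0,.0925),.04); s,b,a=st("over")
if abs(s-30.5)>.3: env.move_linear(at(31+30.5-s,0,.0925),.03); s,b,a=st("adj")
hit=env.move_linear(at(61.5-s if abs(s-30.5)>.3 else 31,0,.081),.02,f_stop=3.5); print(hit); st("down")
E
```

```text
raised t 17.7 s 13.95 b -0.06 axis 0.0927 Fu -5.24 Fv -1.13 Fz 0.69
over t 18.3 s 29.67 b -0.10 axis 0.0923 Fu -8.13 Fv 0.02 Fz -0.34
adj t 18.7 s 30.34 b -0.08 axis 0.0923 Fu -8.65 Fv -0.08 Fz -0.37
True
down t 19.1 s 28.12 b -0.19 axis 0.0888 Fu -4.78 Fv 1.11 Fz 1.25
```

I worked out the lowering target wrongly: it dropped the lag compensation. I'll raise the eye and redo it with the actual position settled.

Run:
```python
from h import *
env.move_linear(at(31,0,.0925),.04); s0,_,_=st("up")
c=31.
for k in range(3):
    s,b,a=st("  ")
    if abs(s-30.5)<.25: break
    c+=30.5-s; env.move_linear(at(c,.1,.0925),.03)
print("cmd",c)
for zt in (.0905,.089,.0875,.086):
    hit=env.move_linear(at(c,.1,zt),.02,f_stop=4); s,b,a=st(f"down {zt} {hit}")
    if hit: break
```

```text
up t 19.5 s 29.77 b -0.90 axis 0.0916 Fu -8.86 Fv -1.35 Fz -1.95
   t 19.6 s 29.75 b -0.91 axis 0.0915 Fu -8.74 Fv 0.02 Fz -2.11
   t 20.0 s 30.43 b -0.86 axis 0.0915 Fu -9.74 Fv 0.30 Fz -1.78
cmd 31.753810270913995
down 0.0905 False t 20.3 s 30.31 b -0.59 axis 0.0901 Fu -9.09 Fv -0.47 Fz 0.03
down 0.089 False t 20.7 s 30.26 b -0.32 axis 0.0890 Fu -8.54 Fv -1.09 Fz 1.43
down 0.0875 False t 21.0 s 30.28 b -0.32 axis 0.0875 Fu -8.87 Fv -0.43 Fz 2.86
down 0.086 False t 21.4 s 30.35 b -0.34 axis 0.0860 Fu -8.06 Fv -1.35 Fz 2.37
```

Run:
```python
from h import *
p,d=env.grab_frame("side");q,_=env.grab_frame("top")
a=cv2.resize(p[170:220,352:417,::-1],(520,400),interpolation=2);b=cv2.resize(q[230:270,380:408,::-1],(280,400),interpolation=2)
cv2.imwrite("pics/c5.png",np.hstack([a,b]))
```

```text
(no output)
```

View pics/c5.png

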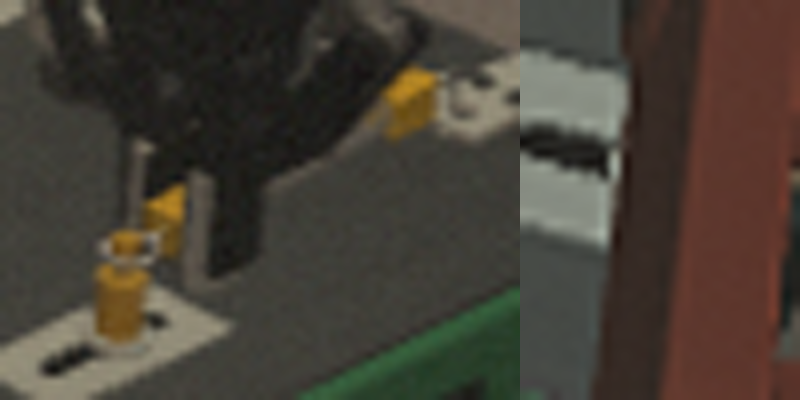

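The ring at (128,245) now surrounds the head. I'll lower it into the groove and ease back onto the post.

Run:
```python
from h import *
c=31.75
for zt in (.0845,.083,.0818,.0808):
    hit=env.move_linear(at(c,0,zt),.02,f_stop=4); s,b,a=st(f"down {zt} {hit}")
    if hit: break
for ds in (1.5,3,4.5,5.5):
    env.move_linear(at(c-ds,0,a),.02,f_stop=6); st(f"back {ds}")
p,d=env.grab_frame("side")
cv2.imwrite("pics/c6.png",cv2.resize(p[170:220,352:417,::-1],(780,600),interpolation=2))
```

```text
down 0.0845 False t 21.8 s 30.39 b -0.39 axis 0.0846 Fu -8.63 Fv -1.33 Fz 2.56
down 0.083 False t 22.2 s 30.40 b -0.04 axis 0.0834 Fu -8.75 Fv -1.13 Fz 2.96
down 0.0818 False t 22.5 s 30.43 b -0.18 axis 0.0823 Fu -8.55 Fv -2.04 Fz 3.21
down 0.0808 False t 22.9 s 30.45 b -0.19 axis 0.0812 Fu -7.87 Fv -0.97 Fz 3.39
back 1.5 t 23.2 s 29.08 b -0.22 axis 0.0815 Fu -8.13 Fv -0.93 Fz 2.98
back 3 t 23.6 s 27.68 b -0.16 axis 0.0816 Fu -8.14 Fv -1.78 Fz 3.61
back 4.5 t 23.9 s 27.16 b -0.03 axis 0.0815 Fu -5.18 Fv -2.29 Fz 3.94
back 5.5 t 24.3 s 26.86 b 0.06 axis 0.0814 Fu -1.22 Fv -2.55 Fz 5.07
```

View pics/c6.png

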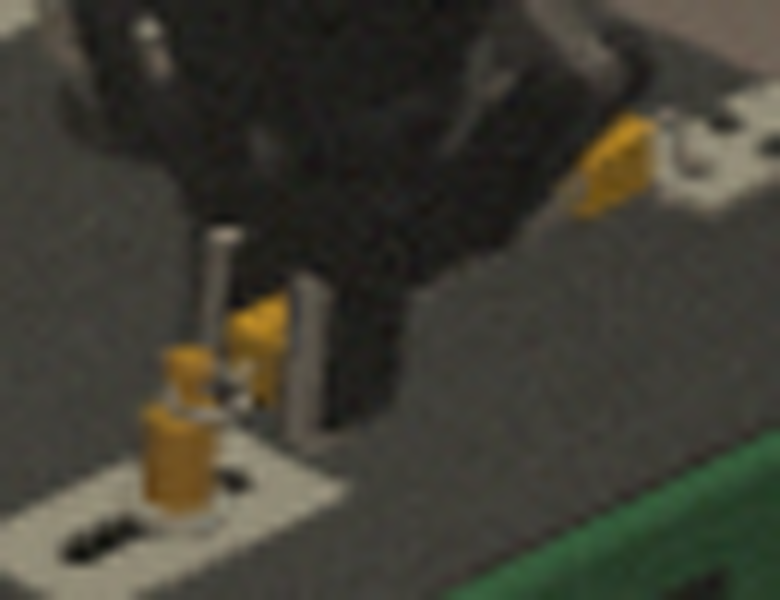

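The ring sits in the groove at (200,410), under the head, and the post now carries the tension. Next I relieve the residual load and release.

Run:
```python
from h import *
env.move_linear(at(31.75-5.8,.3,.0818),.02); st("relief")
env.grip(.3); st("open")
e=env.current_eef_pos(); env.move_linear(e+[0,0,.12],.1); st("lift")
env.goto((.40,.15,.25),Q(GY)); env.pause(.3); rep("away")
for n in("top","side"):
    p,d=env.grab_frame(n); cv2.imwrite(f"pics/{n}7.png",p[:,:,::-1])
a=cv2.resize(cv2.imread("pics/side7.png")[165:221,352:426],(530,400),interpolation=2);b=cv2.resize(cv2.imread("pics/top7.png")[236:276,384:484],(800,200) if 0 else (750,300),interpolation=2)
o=np.zeros((600,750,3),np.uint8);o[:300]=b;o[300:,:400]=cv2.resize(a,(400,300));cv2.imwrite("pics/c7.png",o)
```

```text
relief t 24.7 s 26.53 b 0.17 axis 0.0815 Fu 1.95 Fv -1.34 Fz 1.03
open t 25.0 s 25.87 b 0.34 axis 0.0817 Fu -0.87 Fv -0.97 Fz 0.35
lift t 26.5 s 25.82 b -0.32 axis 0.2006 Fu -0.48 Fv -0.40 Fz -0.31
away t 27.8 [0.4004 0.1494 0.2496] F [-0.12 -0.38  0.15] gap 0.295
```

View pics/c7.png

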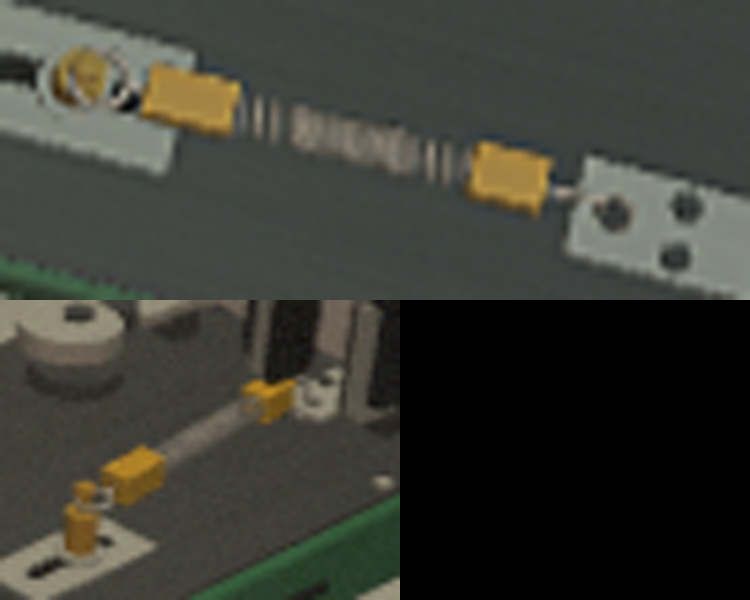

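The spring is stretched, with its ring round the post under the head, at (85,80) in the top half and (95,497) in the side half. The hook is in the lug hole at (612,210), and the gripper is clear.

```bash
python3 -c "
from cell import env
env.finish_job(); print(env.current_t())"
```

```text
the job is handed in; nothing more can be done
the job is handed in; nothing more can be done
```

The spring is fitted and the job is handed in at about 28 s of the 61 s allowed; the hand-in gives no verdict.

- **Hook:** I gripped the eye fitting in the nest. The hook went through the lug's hole at the first try, without contact, and I then drew the deck onto its cam.
- **Post:** I felt the front of the post's head with the eye at 17.65 mm of pull, then raised the spring over it. The first lowering touched the head because I had left out the arm's lag. I raised the spring, corrected the position and lowered again, and the eye went over the head into the groove. I eased it back onto the post and let go.
- **Last checks:** The final pictures show the ring in the groove under the head, the hook in the lug's hole and the coils open. By my estimate the stretch is about 16 mm. The gripper is clear and the wrist force is near zero.
- **Not measured:** I judged the deck being on its cam only from the force rise during the pull, and the eye's height only from the arm's reading at release (about 81.5 mm) and the pictures. I took no separate check that the dishes and magnifier stayed put, but the arm did not go near them at working height.

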